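# Hang the green sanding block on the carousel's empty hook

## Task

On the luthier's bench, turn the sanding-block carousel by its crank peg until its empty hook points along the yellow front pointer of the stand and let go; only then hang the sanding block with the green head on that hook by its window, so that it hangs free there, with the hook still over the pointer. Leave the block with the red head where it stands.

Things in the scene. Friction and masses are not known exactly. Their poses are not given: they have to be found in the camera images.
- stand: Carousel stand, fixed: dark foot disc 170 mm wide, 18 mm high. Origin on the vertical turning axis at bench height; its -x axis runs along the flat yellow pointer (front), which reaches 180 mm out. The four-hook carousel turns the shorter way round, stiff (0.12 N m), and stays where left. All that turns is within 145 mm of the axis; the blocks on the 3 other hooks reach 182 mm above the bench.
- empty_hook (a point): Top of the empty brass hook, 105 mm from the axis, 140 mm above the bench; x axis radially outwards, z up. Level bar 10 mm thick, out to 138 mm from the axis; its tip rises 12 mm. It turns with the black crank peg: upright, 16 mm across, from 204 to 245 mm above the bench, 40 mm from the axis, 45 degrees counter-clockwise (from above) of the hook: x -77, y +28 mm from this point.
- green_mid (a point): Mid-height (58.5 mm up) of the loose block with the GREEN head, 117 mm tall, 0.22 kg, z up: foot 50 (x) by 90 (y) by 25 mm high; on it a ply upright 12 mm thick (x), 70 mm wide (y), with a square window 50 mm wide, from 25 to 75 mm up, open along x; above it the solid green head, 12 by 70 mm, from 75 to 117 mm up: grip it there, across x. Front and back are alike.
- red_mid (a point): The same point of an identical loose block with a RED head; not to be moved.
Not all that is in view belongs to the job. Leave any purple look-alike of the part that bears green_mid alone.

How it is judged:
On the way:
1. the empty hook is turned to the yellow pointer while the green block is not yet at it (x of empty_hook in the frame of stand below 0 m and y of empty_hook in the frame of stand between -0.027 and 0.027 m and distance of green_mid from where it was at the start of the episode below 0.03 m), for 0.3 s.
At the end, for the whole second after the job is handed in: The empty hook points along the yellow pointer (within 32 mm sideways at 105 mm from the axis, about 17 degrees), and the green block hangs on it by its window, between the post and the upturned tip, within 25 mm of the hook's line sideways, within 23 degrees of upright, at rest (x of empty_hook in the frame of stand below 0 m and y of empty_hook in the frame of stand between -0.032 and 0.032 m and x of green_mid in the frame of empty_hook between -0.06 and 0.035 m and y of green_mid in the frame of empty_hook between -0.025 and 0.025 m and z of green_mid in the frame of empty_hook between -0.027 and -0.006 m and angle between green_mid's own z axis and vertical below 0.4 rad and linear speed of green_block below 0.04 m/s); the robot touches nothing.
It fails at once if the red block is moved by more than 30 mm (distance of red_mid from where it was at the start of the episode above 0.03 m).
It also fails if it takes over 64 s, if anything falls off the work surface, if the arm or the gripper's body presses on something with over 40 N, if the wrist force passes 120 N, or if a joint passes its speed limit or range.

## Robot

A 6-joint arm with a two-finger parallel gripper is mounted at the origin on the work surface. World frame = base frame: x ahead of the robot, y to its left, z up, the work surface at z = 0. Lengths are in m, angles in rad, forces in N, time in s.
With the tool pointing down it reaches from about 0.35 to 0.975 m from the base axis. Payload 17.4 kg.
Tool frame: the origin (TCP) lies between the finger pads; the fingertips stand 17 mm ahead of it and the grasp point (between the pads) lies 2 mm behind it; z points along the fingers, y is the line along which they close (so a half turn about z gives the same grasp; the last joint's range is limited). The gripper opens to 85 mm and grips with 20 to 120 N. Pads are 22 mm wide; open, the fingers measure 114 mm over their backs; the gripper's body (76 mm by 85 mm) begins 54 mm behind the grasp point. The pads swing forward as they close: fully open they stand 13 mm farther back than shut.
Start: joints at [1.189, 0.116, 1.442, -0, 1.584, -0.038], TCP at [0.228, 0.636, 0.248] pointing down, gripper open.
Joint ranges: [-2.83, 2.83], [-0.83, 2.19], [0.07, 2.5], [-1.14, 4.28], [0.01, 3], [-2.97, 2.97]. Speed limits (rad/s): [1.89, 1.89, 2.22, 3.14, 3.14, 3.14].

## Interface

Orientations are given as a rotation vector (axis times angle).
In Python, from plant import manip gives the robot as it stands. The module is installed in compiled form; this text tells all that it offers.
- The arm moves only by the tool arm_command, never from a script. Its argument "deltas" is a list that holds one entry, the list of rows, each a list of 7 numbers: the shift along the tool's x, y, z scaled (see below), then the turn, a rotation vector about the tool's x, y, z scaled (see below), then the opening, from 0 (shut) to 1 (fully open). A call has 1 to 12 rows; each row is the pose to reach, as a shift and turn from the pose commanded when the call began, along the tool's axes at that moment; what a row does not reach only later rows make up. The controller multiplies each number of a shift by 500 mm and each number of a turn by 90 degrees. A row lasts 1/8 s, in which the tool goes at most 62.5 mm and 10.7 degrees, less where a joint would pass 70% of its speed; a pose out of reach is approached as far as the arm can. A call with a number of a shift or a turn outside -1 to 1 is refused whole. A call with a gripper value outside its range is refused whole. The fingers move at their own pace and stop on an object; the grip force is fixed at half the most. Time passes only in rows, so rows that repeat a pose let the fingers close. It gives the time, the measured TCP pose, the force, the opening and the grip force at its end, in the units of the state.
- manip.state(): the state, without advancing time (a new reading comes with each control period).
- manip.camera(name): name is "scene" or "top"; returns (picture, depth): 400x640x3 uint8, red, green, blue; 400x640 float32, m along the optical axis (not along the pixel's ray), 0 where there is no reading.
- manip.camera_params(name): a dict with "vertical_fov" (degrees; the focal length in pixels is half the picture's height over the tangent of half this angle, whatever the lens; pixels are square), "cx", "cy" (the principal point, pixels), "eye" and "orientation" of the camera in the world. Camera axes: x right, y up, looking along -z (the intrinsics and any distortion apply to the point x, -y, -z); pixel columns grow to the right and rows downward; lengths in m; the calibration is good to about 2 mm. A picture is of the moment at which its call begins. camera_params takes no time and is no camera call.
- manip.finish_job(): hands the job in; it is judged then, once.
The state is a dict: "t": time; "q": joint angles; "dq": joint speeds; "effort": joint torques, N m; "position": TCP position; "ee_rot": TCP orientation; "contact_force": force on the tool from outside, world axes, zero at the start; "ft_torque": the same for the moment, N m; "opening": finger opening in m; "grip_force": force on a finger pad.
Only numpy, scipy, OpenCV 4.12 (cv2) and the standard library are available. Lean on these libraries where they do the work, as an engineer would, in place of code of your own. Each camera call takes 0.05 s, during which the arm holds its last target. There are 200 camera calls.

## Working session

There is one attempt and no reset: what is moved stays moved. The work goes in short steps, Python scripts to look and compute and a tool call to move; the robot and the scene stay as the last step left them, time stands still between calls to the robot, and variables do not carry over. Pictures are saved under pics/ and viewed, at most 10 in all, crops included, and the job is handed in when it is done.

Besides the shell and the picture viewer there is one more tool, called after "Request:" as name(argument=value, ...) on one line, values as JSON. arm_command: Moves the arm, as the interface text tells. Shifts and turns lie within -1 to 1; 1 stands for 500 mm of shift or 90 degrees of turn. Its arguments: {"type":"object","properties":{"deltas":{"type":"array"}},"required":["deltas"]}

```bash
mkdir -p pics; cat > h.py <<'E'
import numpy as np, cv2
from plant import manip
from scipy.spatial.transform import Rotation as R
def rot(o):
    o=np.array(o,float)
    if o.shape==(3,3): return o
    return R.from_rotvec(o).as_matrix() if o.size==3 else R.from_quat(o).as_matrix()
def cloud(n):
    im,d=manip.camera(n); p=manip.camera_params(n)
    f=200/np.tan(np.radians(p["vertical_fov"])/2)
    v,u=np.mgrid[0:400,0:640]
    c=np.stack([(u-p["cx"])/f*d,-(v-p["cy"])/f*d,-d],-1)
    return im,d,c@rot(p["orientation"]).T+np.array(p["eye"])
def save(im,n): cv2.imwrite("pics/"+n,im[:,:,::-1])
E
python3 - <<'E'
from h import *
for n in("scene","top"):
    print(manip.camera_params(n)); im,d,P=cloud(n); save(im,n+"0.png"); np.savez(n+"0.npz",im=im,d=d,P=P)
s=manip.state(); print(s)
E
```

```text
{'vertical_fov': 48.116710200697504, 'cx': 312.40682040292796, 'cy': 201.66152294440894, 'eye': array([1.27230193, 0.43232327, 1.09067639]), 'orientation': array([0.4206546 , 0.77106756, 2.06522788])}
{'vertical_fov': 51.03631456357442, 'cx': 319.27782181090635, 'cy': 201.90267888802939, 'eye': array([ 0.48164929, -0.04269151,  1.05077081]), 'orientation': array([ 0.05532513, -0.01644404, -1.58683882])}
{'t': 0.1, 'q': array([ 1.18924031e+00,  1.16412386e-01,  1.44219614e+00, -1.26624911e-05,
        1.58402307e+00, -3.77900585e-02]), 'dq': array([-0.00074916, -0.00152579, -0.00157759, -0.00078338,  0.00229496,
        0.00033978]), 'effort': array([ 1.61632986e-03, -7.33664560e+01, -6.33786178e+01, -1.29555912e-05,
        5.28709017e-03,  5.88610547e-06]), 'position': array([0.22744385, 0.63535523, 0.24765472]), 'ee_rot': array([-5.37296672e-01, -3.09509827e+00,  1.60025856e-03]), 'contact_force': array([-0.24141235, -0.15423117,  0.63138116]), 'ft_torque': array([-0.02255539,  0.04280934, -0.00397632]), 'grip_force': 0.0, 'opening': 0.08530012717286244}
```

View pics/scene0.png

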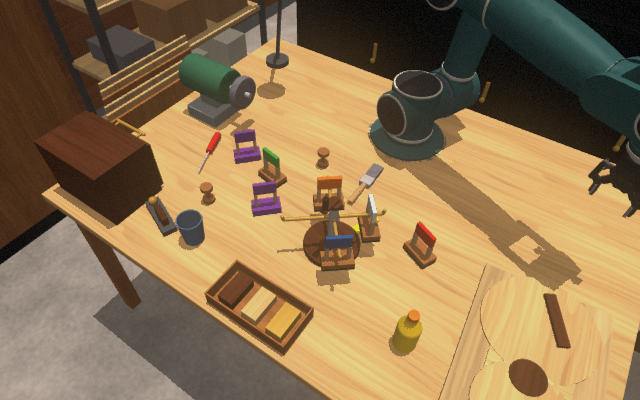

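View pics/top0.png

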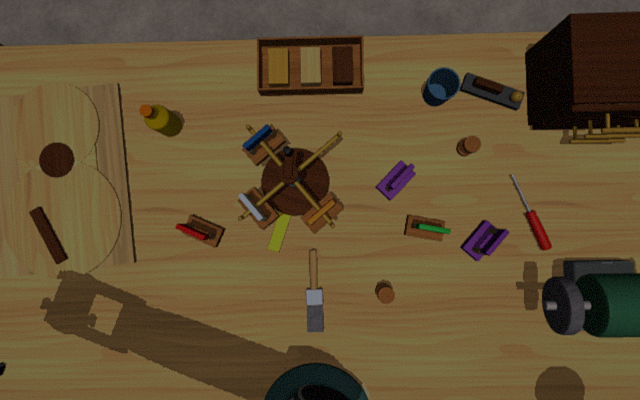

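The scene view shows the carousel at about (333,235), green block (272,165) and red block (420,245). In the top view the axis is near (295,180), the yellow pointer at (280,233), the empty hook toward (340,133), the peg at (288,153), green at (427,228), red at (200,230), and purple look-alikes at (397,180) and (485,240).

```bash
python3 - <<'E'
from h import *
def fit(n,lo,hi,zr,name,xy=None,r=None):
    z=np.load(n+"0.npz"); hsv=cv2.cvtColor(z["im"],cv2.COLOR_RGB2HSV); P=z["P"]
    m=(cv2.inRange(hsv,lo,hi)>0)&(z["d"]>0)&(P[...,2]>zr[0])&(P[...,2]<zr[1])
    if xy is not None: m&=np.hypot(P[...,0]-xy[0],P[...,1]-xy[1])<r
    q=P[m]
    if len(q)<5: print(n,name,"few",len(q));return
    (c,s,a)=cv2.minAreaRect((q[:,:2]*1000).astype(np.float32))
    w,V=np.linalg.eigh(np.cov(q[:,:2].T)); 
    print(n,name,len(q),"mean",q.mean(0).round(4),"rect",np.round(c,1),np.round(s,1),round(a,1),"axis",round(np.degrees(np.arctan2(V[1,1],V[0,1])),1),"zmax",q[:,2].max().round(3))
    return q
z=np.load("top0.npz");P=z["P"]
for u,v in((295,190),(288,153),(340,133),(280,240),(427,228),(200,230)): print((u,v),P[v,u].round(3),z["im"][v,u])
A=P[190,295,:2]
for n in("top","scene"):
    fit(n,(45,120,60),(75,255,255),(.07,.14),"green",P[228,427,:2],.1)
    fit(n,(45,120,60),(75,255,255),(.108,.13),"greentop",P[228,427,:2],.1)
    fit(n,(0,180,100),(6,255,255),(.07,.14),"red",P[230,200,:2],.1)
    fit(n,(24,150,80),(34,255,255),(-.01,.03),"yellow",A,.2)
    fit(n,(0,0,0),(180,255,255),(.193,.3),"peg",A,.08)
    fit(n,(0,0,0),(180,255,255),(.225,.3),"pegtop",A,.08)
    fit(n,(0,0,0),(180,255,255),(.01,.026),"foot",A,.11)
# hub cap / hook tips
q=P[(P[...,2]>.13)&(P[...,2]<.165)&(np.hypot(P[...,0]-A[0],P[...,1]-A[1])<.17)&(z["d"]>0)]
for p in q[::12]: pass
t=z["P"][120:150,320:350]; m=(t[...,2]>.125)&(t[...,2]<.17); print("hook",m.sum(),t[m].mean(0),t[m][:,0].max(),t[m][:,1].min())
im=z["im"][90:270,200:380]; save(cv2.resize(im,(720,720),interpolation=cv2.INTER_CUBIC)[:600],"crop1.png")
E
```

```text
(295, 190) [0.559 0.042 0.021] [49 22 12]
(288, 153) [0.615 0.036 0.243] [24 23 23]
(340, 133) [ 0.671 -0.068  0.154] [107  80  21]
(280, 240) [0.436 0.082 0.006] [121 127  34]
(427, 228) [ 0.463 -0.256  0.122] [ 35 117  47]
(200, 230) [0.464 0.276 0.028] [88 55 32]
top green 160 mean [ 0.4618 -0.272   0.117 ] rect [ 462.  -272.7] [68.4 10.9] 79.1 axis 78.7 zmax 0.122
top greentop 153 mean [ 0.4621 -0.2718  0.1179] rect [ 462.  -272.7] [68.4 10.9] 78.8 axis 78.9 zmax 0.122
top red 109 mean [0.4622 0.2712 0.1172] rect [462.4 271.6] [68.8  9.8] 65.7 axis 66.0 zmax 0.121
top yellow 460 mean [0.4556 0.0852 0.0064] rect [456.6  85.8] [31.  97.2] 71.5 axis 160.1 zmax 0.012
top peg 494 mean [0.5927 0.0403 0.2064] rect [594.8  44.2] [67.4 42.3] 10.9 axis 172.6 zmax 0.247
top pegtop 64 mean [0.621  0.0379 0.2429] rect [621.5  38.5] [15.4 13.9] 85.9 axis 58.9 zmax 0.247
top foot 2603 mean [0.5766 0.0391 0.0185] rect [580.9  48.7] [163.5 182.2] 31.5 axis 118.1 zmax 0.025
scene green 58 mean [ 0.4676 -0.2705  0.1149] rect [ 466.4 -269.9] [67.1 13.3] 77.4 axis 78.3 zmax 0.121
scene greentop 56 mean [ 0.4674 -0.271   0.1156] rect [ 466.3 -269.9] [67.  12.9] 77.8 axis 78.6 zmax 0.121
scene red 87 mean [0.4685 0.2733 0.1159] rect [468.  272.6] [68.1 11.9] 65.9 axis 64.3 zmax 0.12
scene yellow 50 mean [0.4813 0.0763 0.0051] rect [460.7  90.6] [30.7 88.9] 58.8 axis 150.8 zmax 0.009
scene peg 260 mean [0.6068 0.0439 0.209 ] rect [599.5  46.1] [74.1 38.9] 5.7 axis 173.4 zmax 0.247
scene pegtop 49 mean [0.6274 0.0406 0.2389] rect [625.4  39.7] [17.2 13.2] 36.4 axis 175.1 zmax 0.247
scene foot 1066 mean [0.585 0.025 0.017] rect [579.3  36. ] [152.7 167.8] 46.2 axis 141.2 zmax 0.024
hook 120 [ 0.65726911 -0.04863979  0.14100994] 0.6764853447906948 -0.07036006604131595
```

View pics/crop1.png

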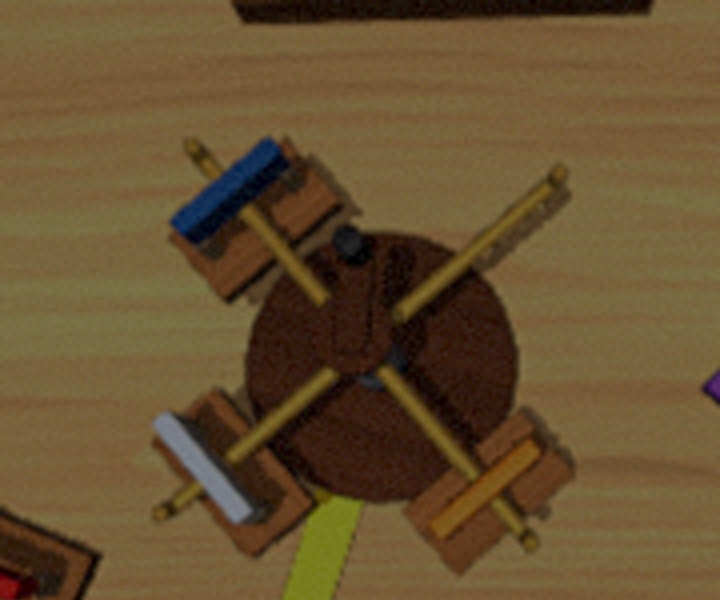

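```bash
cat >> h.py <<'E'
AX=np.array([.580,.0405])
def rows(targets,op):
    "targets: (x,y,z,yaw change deg CCW seen from above) -> rows from the present pose; tool kept plumb"
    s=manip.state(); R0=rot(s["ee_rot"]); p=np.array(s["position"])
    for x,y,z,a in targets:
        d=R0.T@(np.array([x,y,z])-p)/.5; w=R0.T@np.array([0,0,np.radians(a)])/(np.pi/2)
        print([*(round(float(k),4) for k in d),*(round(float(k),3) for k in w),op])
def st():
    s=manip.state(); print("t",round(s["t"],2),"p",np.round(s["position"],4),"q",np.round(s["q"],2),"F",np.round(s["contact_force"],1),"op",round(s["opening"],4),"g",s["grip_force"],"R",rot(s["ee_rot"]).round(3).tolist())
E
python3 - <<'E'
from h import *
st(); rows([(.622,.0385,.30,0),(.622,.0385,.233,0)],1)
E
```

```text
t 0.1 p [0.2274 0.6354 0.2477] q [ 1.19  0.12  1.44 -0.    1.58 -0.04] F [-0.2 -0.2  0.6] op 0.0853 g 0.0 R [[-0.941, 0.337, -0.0], [0.337, 0.941, -0.001], [0.0, -0.001, -1.0]]
[-1.1453, -0.858, -0.1038, 0.0, 0.0, 0.0, 1]
[-1.1453, -0.8579, 0.0302, 0.0, 0.0, 0.0, 1]
```

Request:
arm_command(deltas=[[[-0.4,-0.3,-0.104,0,0,0,1],[-0.4,-0.3,-0.104,0,0,0,1],[-0.5,-0.4,-0.104,0,0,0,1],[-0.6,-0.48,-0.104,0,0,0,1],[-0.7,-0.55,-0.104,0,0,0,1],[-0.85,-0.65,-0.104,0,0,0,1],[-0.95,-0.75,-0.104,0,0,0,1],[-0.95,-0.75,-0.104,0,0,0,1],[-0.95,-0.75,-0.104,0,0,0,1],[-0.95,-0.75,-0.104,0,0,0,1]]])

```text
t: 1.35
position: [0.5491, 0.12, 0.3001]
ee_rot: [-0.539, -3.095, 0.0]
contact_force: [0.5, 1.0, 0.2]
opening: 0.0854
grip_force: 0.0
```

```bash
python3 - <<'E'
from h import *
st(); rows([(.622,.0385,.30,0),(.622,.0385,.233,0)],1)
E
```

```text
t 1.35 p [0.5491 0.12   0.3001] q [ 0.17 -0.14  1.61 -0.    1.67 -1.06] F [0.5 1.  0.2] op 0.0854 g 0.0 R [[-0.941, 0.338, -0.0], [0.338, 0.941, -0.0], [0.0, -0.0, -1.0]]
[-0.1923, -0.1041, 0.0002, 0.0, 0.0, 0.0, 1]
[-0.1923, -0.1041, 0.1342, 0.0, 0.0, 0.0, 1]
```

Request:
arm_command(deltas=[[[-0.192,-0.104,0,0,0,0,1],[-0.192,-0.104,0,0,0,0,1],[-0.192,-0.104,0.07,0,0,0,1],[-0.192,-0.104,0.134,0,0,0,1],[-0.192,-0.104,0.134,0,0,0,1],[-0.192,-0.104,0.134,0,0,0,0.3],[-0.192,-0.104,0.134,0,0,0,0],[-0.192,-0.104,0.134,0,0,0,0],[-0.192,-0.104,0.134,0,0,0,0],[-0.192,-0.104,0.134,0,0,0,0],[-0.192,-0.104,0.134,0,0,0,0]]])

```text
t: 2.72
position: [0.6211, 0.0409, 0.2342]
ee_rot: [0.537, 3.095, -0.0]
contact_force: [-5.0, -1.2, 5.5]
opening: 0.014
grip_force: 58.7
```

```bash
cat >> h.py <<'E'
def arc(degs):
    p=np.array(manip.state()["position"]); o=p[:2]-AX; print("r",np.hypot(*o),np.degrees(np.arctan2(o[1],o[0])))
    T=[]
    for a in degs:
        c,s=np.cos(np.radians(a)),np.sin(np.radians(a)); T.append((*(AX+[c*o[0]-s*o[1],s*o[0]+c*o[1]]),p[2],a))
    rows(T,0)
E
python3 - <<'E'
from h import *
st(); arc(range(-8,-81,-8))
E
```

```text
t 2.73 p [0.6211 0.0409 0.2342] q [ 0.02  0.01  1.58 -0.    1.56 -1.2 ] F [-5.  -1.2  5.5] op 0.014 g 58.73825132846832 R [[-0.941, 0.337, 0.0], [0.337, 0.941, -0.0], [-0.0, -0.0, -1.0]]
r 0.04109742893019643 0.5378457220418175
[-0.0032, -0.011, 0.0, 0.0, 0.0, 0.089, 0]
[-0.0048, -0.0224, 0.0, 0.0, 0.0, 0.178, 0]
[-0.0049, -0.0338, 0.0, 0.0, 0.0, 0.267, 0]
[-0.0033, -0.0452, 0.0, 0.0, 0.0, 0.356, 0]
[-0.0002, -0.0562, 0.0, 0.0, 0.0, 0.444, 0]
[0.0044, -0.0667, 0.0, 0.0, 0.0, 0.533, 0]
[0.0104, -0.0765, 0.0, 0.0, 0.0, 0.622, 0]
[0.0178, -0.0853, 0.0, 0.0, 0.0, 0.711, 0]
[0.0263, -0.093, 0.0, 0.0, 0.0, 0.8, 0]
[0.0357, -0.0994, 0.0, 0.0, 0.0, 0.889, 0]
```

Request:
arm_command(deltas=[[[-0.003,-0.011,0,0,0,0.089,0],[-0.005,-0.022,0,0,0,0.178,0],[-0.005,-0.034,0,0,0,0.267,0],[-0.003,-0.045,0,0,0,0.356,0],[0,-0.056,0,0,0,0.444,0],[0.004,-0.067,0,0,0,0.533,0],[0.01,-0.076,0,0,0,0.622,0],[0.018,-0.085,0,0,0,0.711,0],[0.026,-0.093,0,0,0,0.8,0],[0.036,-0.099,0,0,0,0.889,0],[0.036,-0.099,0,0,0,0.889,0]]])

```text
t: 4.1
position: [0.5873, 0.0049, 0.2342]
ee_rot: [-2.396, -2.023, -0.01]
contact_force: [-2.3, 39.1, 5.6]
opening: 0.0142
grip_force: 59.5
```

```bash
python3 - <<'E'
from h import *
st(); arc([*range(-8,-71,-8),-74])
E
```

```text
t 4.1 p [0.5873 0.0049 0.2342] q [-0.04 -0.07  1.65  0.01  1.56  0.13] F [-2.3 39.1  5.6] op 0.0142 g 59.548269510269165 R [[0.168, 0.986, 0.001], [0.986, -0.168, 0.009], [0.009, -0.001, -1.0]]
r 0.03632215374295183 -78.44048848837474
[-0.003, -0.0097, -0.0, -0.001, 0.0, 0.089, 0]
[-0.0046, -0.0197, -0.0, -0.002, 0.0, 0.178, 0]
[-0.0048, -0.0298, -0.0, -0.002, 0.0, 0.267, 0]
[-0.0036, -0.0399, -0.0, -0.003, 0.0, 0.356, 0]
[-0.001, -0.0497, 0.0, -0.004, 0.0, 0.444, 0]
[0.0029, -0.059, 0.0001, -0.005, 0.0, 0.533, 0]
[0.0081, -0.0677, 0.0001, -0.005, 0.0, 0.622, 0]
[0.0144, -0.0756, 0.0002, -0.006, 0.0, 0.711, 0]
[0.0238, -0.0841, 0.0003, -0.007, 0.001, 0.822, 0]
```

```bash
python3 - <<'E'
from h import *
C=np.array([.581,.0435]); p=np.array([.5884,-.002]); s=manip.state(); R0=rot(s["ee_rot"])
for i in range(0,76,8):
    i=min(i,74)
    a=np.radians(-81-i); d=R0.T@np.array([*(C+.04*np.array([np.cos(a),np.sin(a)])-p),0])/.5
    print(d.round(3)[:2], round(i/90,3))
E
```

```text
[ 0.011 -0.004] 0.0
[ 0.009 -0.015] 0.089
[ 0.007 -0.026] 0.178
[ 0.008 -0.037] 0.267
[ 0.009 -0.048] 0.356
[ 0.013 -0.059] 0.444
[ 0.018 -0.069] 0.533
[ 0.024 -0.078] 0.622
[ 0.031 -0.087] 0.711
[ 0.039 -0.094] 0.8
```

Request:
arm_command(deltas=[[[0.011,-0.004,0,0,0,0,0],[0.009,-0.015,0,0,0,0.089,0],[0.007,-0.026,0,0,0,0.178,0],[0.008,-0.037,0,0,0,0.267,0],[0.009,-0.048,0,0,0,0.356,0],[0.013,-0.059,0,0,0,0.444,0],[0.018,-0.069,0,0,0,0.533,0],[0.024,-0.078,0,0,0,0.622,0],[0.031,-0.087,0,0,0,0.711,0],[0.039,-0.095,0,0,0,0.82,0],[0.039,-0.095,0,0,0,0.82,0],[0.039,-0.095,0,0,0,0.82,0]]])

```text
t: 5.6
position: [0.5469, 0.0289, 0.2343]
ee_rot: [-3.135, -0.179, -0.014]
contact_force: [33.3, 11.7, -4.7]
opening: 0.014
grip_force: 59.8
```

```bash
python3 - <<'E'
from h import *
st()
E
```

```text
t 5.6 p [0.5469 0.0289 0.2343] q [ 0.01 -0.16  1.74  0.    1.56  1.46] F [33.3 11.7 -4.7] op 0.014 g 59.774969816207886 R [[0.993, 0.114, 0.009], [0.114, -0.994, 0.002], [0.009, -0.001, -1.0]]
```

Request:
arm_command(deltas=[[[0.045,-0.095,0,0,0,0,0.5],[0.039,-0.095,0,0,0,0,0.6],[0.0,0,0,0,0,0,1],[0,0,0,0,0,0,1],[0,0,-0.1,0,0,0,1],[0,0,-0.2,0,0,0,1],[0,0,-0.2,0,0,0,1]]])

```text
t: 6.48
position: [0.5445, 0.0275, 0.3378]
ee_rot: [3.136, 0.178, 0.01]
contact_force: [0.3, -0.6, -0.8]
opening: 0.0856
grip_force: 0.0
```

I put a stray sideways shift in the first two of those rows, so I need to check the carousel before going on.

Request:
arm_command(deltas=[[[-0.1,0.2,0,0,0,0,1],[-0.235,0.4,0,0,0,0,1],[-0.235,0.57,0,0,0,0,1],[-0.235,0.57,0,0,0,0,1],[-0.235,0.57,0,0,0,0,1],[-0.235,0.57,0,0,0,0,1]]])

```text
t: 7.22
position: [0.4581, -0.2719, 0.3321]
ee_rot: [-3.136, -0.171, 0.003]
contact_force: [0.5, 0.6, 1.0]
opening: 0.0852
grip_force: 0.0
```

```bash
python3 - <<'E'
from h import *
st()
im,d,P=cloud("top"); np.savez("top1.npz",im=im,d=d,P=P); save(im,"top1.png")
q=P[(P[...,2]>.225)&(P[...,2]<.26)&(np.hypot(P[...,0]-.58,P[...,1]-.042)<.08)]; print(len(q),q.mean(0))
q=P[(P[...,2]>.13)&(P[...,2]<.162)&(np.hypot(P[...,0]-.44,P[...,1]-.08)<.07)]; print("hook pts",len(q), q.mean(0) if len(q) else 0)
E
```

```text
t 7.22 p [ 0.4581 -0.2719  0.3321] q [-0.58 -0.2   1.62 -0.    1.73  0.88] F [0.5 0.6 1. ] op 0.0852 g 0.0 R [[0.994, 0.108, -0.002], [0.108, -0.994, 0.0], [-0.002, -0.001, -1.0]]
59 [0.58097371 0.00202488 0.24362274]
hook pts 19 [0.4900629  0.09489563 0.14542134]
```

View pics/top1.png

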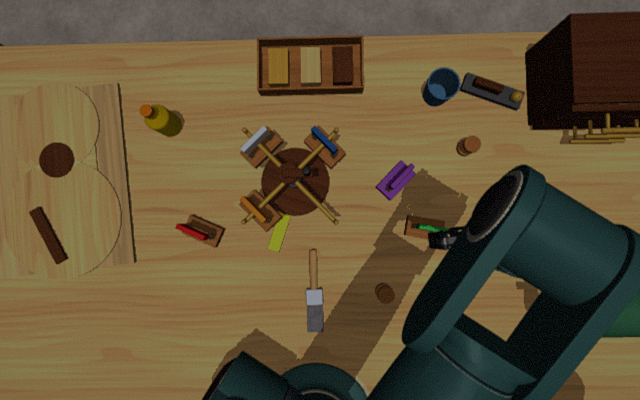

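The top view shows the peg near (305,172) and the empty hook at about (335,218). My stray rows dragged the carousel back by about 65°. Everything else is undisturbed, so I'll turn it again.

```bash
python3 - <<'E'
from h import *
rows([(.5815,.002,.334,63),(.5815,.002,.234,63)],1)
E
```

```text
[0.304, -0.5141, -0.0032, -0.001, -0.001, -0.7, 1]
[0.3043, -0.5139, 0.1968, -0.001, -0.001, -0.7, 1]
```

Request:
arm_command(deltas=[[[0.05,-0.1,0,0,0,-0.1,1],[0.1,-0.2,0,0,0,-0.2,1],[0.2,-0.3,0,0,0,-0.3,1],[0.25,-0.4,0,0,0,-0.4,1],[0.304,-0.514,0,0,0,-0.5,1],[0.304,-0.514,0,0,0,-0.6,1],[0.304,-0.514,0,0,0,-0.7,1],[0.304,-0.514,0,0,0,-0.7,1],[0.304,-0.514,0,0,0,-0.7,1],[0.304,-0.514,0.1,0,0,-0.7,1],[0.304,-0.514,0.197,0,0,-0.7,1],[0.304,-0.514,0.197,0,0,-0.7,1]]])

```text
t: 8.78
position: [0.5801, 0.0038, 0.2316]
ee_rot: [-2.581, -1.786, 0.007]
contact_force: [0.3, -0.2, 0.4]
opening: 0.0852
grip_force: 0.0
```

Request:
arm_command(deltas=[[[0,0,0,0,0,0,0.2],[0,0,0,0,0,0,0],[0,0,0,0,0,0,0],[0,0,0,0,0,0,0],[0,0,0,0,0,0,0],[0,0,0,0,0,0,0]]])

```text
t: 9.52
position: [0.582, 0.0034, 0.2359]
ee_rot: [2.58, 1.789, 0.002]
contact_force: [3.6, -4.4, 6.7]
opening: 0.0142
grip_force: 58.7
```

```bash
python3 - <<'E'
from h import *
import h; h.AX=np.array([.5827,.042])
st(); arc([*range(-8,-57,-8),-61,-63])
E
```

```text
t 9.53 p [0.582  0.0034 0.2359] q [-0.04 -0.08  1.66 -0.    1.56  0.32] F [ 3.6 -4.4  6.7] op 0.0142 g 58.692739605903625 R [[0.351, 0.936, 0.002], [0.936, -0.351, -0.001], [-0.0, 0.002, -1.0]]
r 0.03862879963462886 -91.03055083072974
[-0.0029, -0.0104, -0.0, 0.0, -0.0, 0.089, 0]
[-0.0043, -0.0211, -0.0, 0.0, -0.0, 0.178, 0]
[-0.0042, -0.0318, -0.0001, 0.0, -0.001, 0.267, 0]
[-0.0026, -0.0425, -0.0001, 0.0, -0.001, 0.356, 0]
[0.0005, -0.0528, -0.0001, 0.0, -0.001, 0.444, 0]
[0.0049, -0.0627, -0.0001, 0.0, -0.001, 0.533, 0]
[0.0107, -0.0717, -0.0002, 0.0, -0.001, 0.622, 0]
[0.015, -0.077, -0.0002, 0.0, -0.002, 0.678, 0]
[0.0168, -0.079, -0.0002, 0.0, -0.002, 0.7, 0]
```

Request:
arm_command(deltas=[[[-0.003,-0.01,0,0,0,0.089,0],[-0.004,-0.021,0,0,0,0.178,0],[-0.004,-0.032,0,0,0,0.267,0],[-0.003,-0.042,0,0,0,0.356,0],[0,-0.053,0,0,0,0.444,0],[0.005,-0.063,0,0,0,0.533,0],[0.011,-0.072,0,0,0,0.622,0],[0.017,-0.079,0,0,0,0.7,0],[0.017,-0.079,0,0,0,0.7,0],[0.017,-0.079,0,0,0,0.7,0]]])

```text
t: 10.78
position: [0.5478, 0.0258, 0.2359]
ee_rot: [-3.136, -0.179, -0.003]
contact_force: [2.3, 1.1, 6.4]
opening: 0.014
grip_force: 59.7
```

Request:
arm_command(deltas=[[[0,0,0,0,0,0,0.3],[0,0,0,0,0,0,0.6],[0,0,0,0,0,0,1],[0,0,0,0,0,0,1],[0,0,0,0,0,0,1],[0,0,-0.1,0,0,0,1],[0,0,-0.2,0,0,0,1],[0,0,-0.2,0,0,0,1]]])

```text
t: 11.78
position: [0.5481, 0.0256, 0.3391]
ee_rot: [3.136, 0.178, 0.009]
contact_force: [-0.5, -0.5, -0.3]
opening: 0.0852
grip_force: 0.0
```

```bash
python3 - <<'E'
from h import *
st(); z=np.load("top0.npz"); 
rows([(.463,-.271,.32,0)],1)
E
```

```text
t 11.78 p [0.5481 0.0256 0.3391] q [ 0.   -0.17  1.58  0.    1.73  1.46] F [-0.5 -0.5 -0.3] op 0.0852 g 0.0 R [[0.994, 0.113, 0.006], [0.113, -0.994, 0.0], [0.006, 0.001, -1.0]]
[-0.2365, 0.5701, 0.0371, 0.0, 0.0, 0.0, 1]
```

Request:
arm_command(deltas=[[[-0.05,0.1,0,0,0,-0.1,1],[-0.1,0.2,0,0,0,-0.2,1],[-0.15,0.3,0,0,0,-0.3,1],[-0.2,0.4,0,0,0,-0.4,1],[-0.236,0.5,0,0,0,-0.5,1],[-0.236,0.57,0,0,0,-0.6,1],[-0.236,0.57,0.04,0,0,-0.7,1],[-0.236,0.57,0.04,0,0,-0.803,1],[-0.236,0.57,0.04,0,0,-0.803,1],[-0.236,0.57,0.04,0,0,-0.803,1]]])

```text
t: 13.02
position: [0.4625, -0.2708, 0.3147]
ee_rot: [-2.432, -1.989, 0.0]
contact_force: [-0.9, 0.1, 0.1]
opening: 0.0855
grip_force: 0.0
```

```bash
python3 - <<'E'
from h import *
st(); 
im,d,P=cloud("top"); np.savez("top2.npz",im=im,d=d,P=P); save(cv2.resize(im[100:280,180:480],(800,480)),"top2.png")
q=P[(P[...,2]>.225)&(P[...,2]<.26)&(np.hypot(P[...,0]-.58,P[...,1]-.042)<.08)]; print("peg",len(q),q.mean(0))
v=P-np.array([.5827,.042,0]); r=np.hypot(v[...,0],v[...,1]); hsv=cv2.cvtColor(im,cv2.COLOR_RGB2HSV)
a=np.degrees(np.arctan2(v[...,1],v[...,0]))
m=(abs(P[...,2]-.143)<.014)&(r>.04)&(r<.15)&(abs(a-160)<28); q=P[m]; print("hook",m.sum(),q.mean(0),r[m].min(),r[m].max(),np.median(a[m]))
x=cv2.fitLine(q[:,:2].astype(np.float32),cv2.DIST_HUBER,0,.01,.01).ravel(); print(x, np.degrees(np.arctan2(x[1],x[0])))
rows([(.464,-.2715,.15,0),(.464,-.2715,.105,0)],1)
E
```

```text
t 13.03 p [ 0.4625 -0.2708  0.3147] q [-0.58 -0.2   1.64 -0.    1.7  -0.38] F [-0.9  0.1  0.1] op 0.0855 g 0.0 R [[0.198, 0.98, -0.0], [0.98, -0.198, 0.0], [0.0, -0.0, -1.0]]
peg 56 [0.54552312 0.02469927 0.24394809]
hook 225 [0.49407507 0.07406755 0.14071631] 0.04042279886905247 0.14679446502110674 160.23353123142812
[ 0.93903375 -0.34382492  0.4940751   0.07406755] -20.110079
[-0.0007, 0.0032, 0.3296, 0.0, 0.0, 0.0, 1]
[-0.0007, 0.0032, 0.4196, 0.0, 0.0, 0.0, 1]
```

View pics/top2.png

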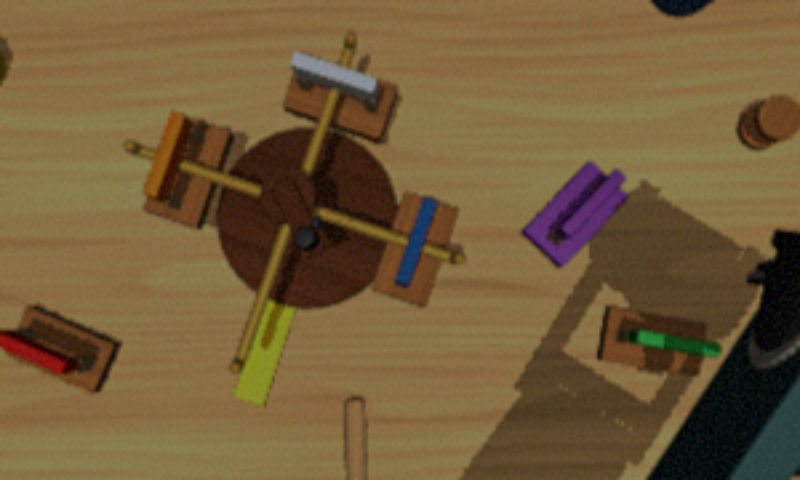

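The empty hook, at about (240,365) to (285,235) in the crop, now lies along the yellow pointer at 160°. The green block at (665,342) hasn't moved. Gripping it next.

Request:
arm_command(deltas=[[[0,0.003,0.1,0,0,0,1],[0,0.003,0.2,0,0,0,1],[0,0.003,0.3,0,0,0,1],[0,0.003,0.36,0,0,0,1],[0,0.003,0.42,0,0,0,1],[0,0.003,0.42,0,0,0,1],[0,0.003,0.42,0,0,0,0.4],[0,0.003,0.42,0,0,0,0],[0,0.003,0.42,0,0,0,0],[0,0.003,0.42,0,0,0,0],[0,0.003,0.42,0,0,0,0],[0,0.003,0.42,0,0,0,0]]])

```text
t: 14.58
position: [0.464, -0.2713, 0.1053]
ee_rot: [2.428, 1.993, 0.0]
contact_force: [-2.2, 0.9, 5.7]
opening: 0.0109
grip_force: 59.7
```

```bash
python3 - <<'E'
from h import *
st()
u=np.array([-.94,.342]); H=np.array([.4941,.0741])-u*.0
C=np.array([.5827,.042]); C=H-u*((H-C)@u)   # axis foot on hook line
print(C)
z=manip.state()["position"][2]
print("z now",z)
for r in(.24,.116): print(r,C+u*r)
T=[(*manip.state()["position"][:2],z+.135,0),(*(C+u*.23),z+.135,-8.5),(*(C+u*.23),z+.091,-8.5),(*(C+u*.116),z+.091,-8.5)]
rows(T,0)
E
```

```text
t 14.57 p [ 0.464  -0.2713  0.1053] q [-0.58 -0.11  1.9  -0.    1.35 -0.38] F [-2.2  0.9  5.7] op 0.0109 g 59.67703700065613 R [[0.195, 0.981, 0.0], [0.981, -0.195, -0.0], [-0.0, 0.001, -1.0]]
[0.58270647 0.04186233]
z now 0.1053281679106281
0.24 [0.35710647 0.12394233]
0.116 [0.47366647 0.08153433]
[-0.0001, 0.0001, -0.27, 0.0, 0.0, 0.0, 0]
[0.7305, -0.3439, -0.2703, 0.0, -0.0, 0.094, 0]
[0.7305, -0.344, -0.1823, 0.0, -0.0, 0.094, 0]
[0.6958, -0.1186, -0.1822, 0.0, -0.0, 0.094, 0]
```

Request:
arm_command(deltas=[[[0,0,-0.09,0,0,0,0],[0,0,-0.18,0,0,0,0],[0.05,-0.07,-0.27,0,0,0,0],[0.12,-0.14,-0.27,0,0,0,0],[0.22,-0.222,-0.27,0,0,0,0],[0.305,-0.25,-0.27,0,0,0.03,0],[0.4,-0.28,-0.27,0,0,0.06,0],[0.5,-0.3,-0.27,0,0,0.094,0],[0.6,-0.32,-0.27,0,0,0.094,0],[0.68,-0.34,-0.27,0,0,0.094,0],[0.73,-0.344,-0.23,0,0,0.094,0],[0.73,-0.344,-0.182,0,0,0.094,0]]])

```text
t: 16.08
position: [0.3662, 0.1218, 0.1952]
ee_rot: [-2.566, -1.812, -0.0]
contact_force: [-0.1, -1.0, -1.8]
opening: 0.0111
grip_force: 59.5
```

Request:
arm_command(deltas=[[[0,0,0,0,0,0,0],[0,0,0,0,0,0,0]]])

```text
t: 16.32
position: [0.3665, 0.1201, 0.1967]
ee_rot: [2.569, 1.808, 0.001]
contact_force: [-1.2, -0.8, -1.7]
opening: 0.011
grip_force: 59.5
```

```bash
python3 - <<'E'
from h import *
st()
im,d,P=cloud("scene"); save(cv2.resize(im[100:300,200:460],(780,600)),"s3.png")
hsv=cv2.cvtColor(im,cv2.COLOR_RGB2HSV); m=(cv2.inRange(hsv,(45,120,60),(75,255,255))>0)&(np.hypot(P[...,0]-.366,P[...,1]-.12)<.1)&(d>0)
q=P[m]
if len(q)>5: w,V=np.linalg.eigh(np.cov(q[:,:2].T)); print("green",len(q),q.mean(0),q[:,2].min(),q[:,2].max(),np.degrees(np.arctan2(V[1,1],V[0,1])))
u=np.array([-.94,.342]); C=np.array([.5827,.0419])
rows([(*(C+u*r),.1963,0) for r in(.23,.17,.116)]+[(*(C+u*.116),.1713,0)],0)
E
```

```text
t 16.32 p [0.3665 0.1201 0.1967] q [ 0.25 -0.54  2.08 -0.    1.6   0.59] F [-1.2 -0.8 -1.7] op 0.011 g 59.463849663734436 R [[0.338, 0.941, 0.001], [0.941, -0.338, 0.0], [0.0, 0.001, -1.0]]
green 58 [0.3778096  0.13820285 0.1951864 ] 0.16862966500429477 0.20997400416929957 71.10549068460804
[0.0008, -0.0006, 0.0012, 0.0, 0.0, 0.0, 0]
[0.0003, 0.1195, 0.0013, 0.0, 0.0, 0.0, 0]
[-0.0002, 0.2275, 0.0014, 0.0, 0.0, 0.0, 0]
[-0.0003, 0.2274, 0.0514, 0.0, 0.0, 0.0, 0]
```

View pics/s3.png

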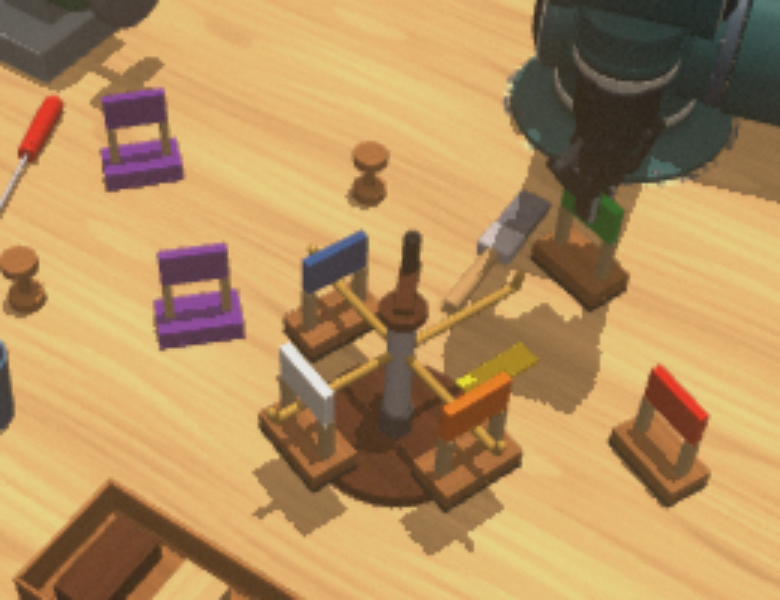

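The block is held upright at about (595,240) in the crop, with its window facing the hook tip at (515,285) and its head top at z 0.21. Insert next.

Request:
arm_command(deltas=[[[0,0.06,0,0,0,0,0],[0,0.12,0,0,0,0,0],[0,0.18,0,0,0,0,0],[0,0.227,0,0,0,0,0],[0,0.227,0.001,0,0,0,0],[0,0.227,0.025,0,0,0,0],[0,0.227,0.045,0,0,0,0],[0,0.227,0.05,0,0,0,0],[0,0.227,0.05,0,0,0,0]]])

```text
t: 17.5
position: [0.473, 0.0822, 0.1708]
ee_rot: [2.568, 1.809, 0.0]
contact_force: [0.3, 0.4, -2.1]
opening: 0.0109
grip_force: 59.6
```

```bash
python3 - <<'E'
from h import *
st()
im,d,P=cloud("scene"); save(cv2.resize(im[120:290,240:460],(776,600)),"s4.png")
E
```

```text
t 17.5 p [0.473  0.0822 0.1708] q [ 0.12 -0.29  1.95 -0.    1.48  0.46] F [ 0.3  0.4 -2.1] op 0.0109 g 59.62508797645569 R [[0.337, 0.942, 0.0], [0.942, -0.337, -0.0], [0.0, 0.0, -1.0]]
```

View pics/s4.png

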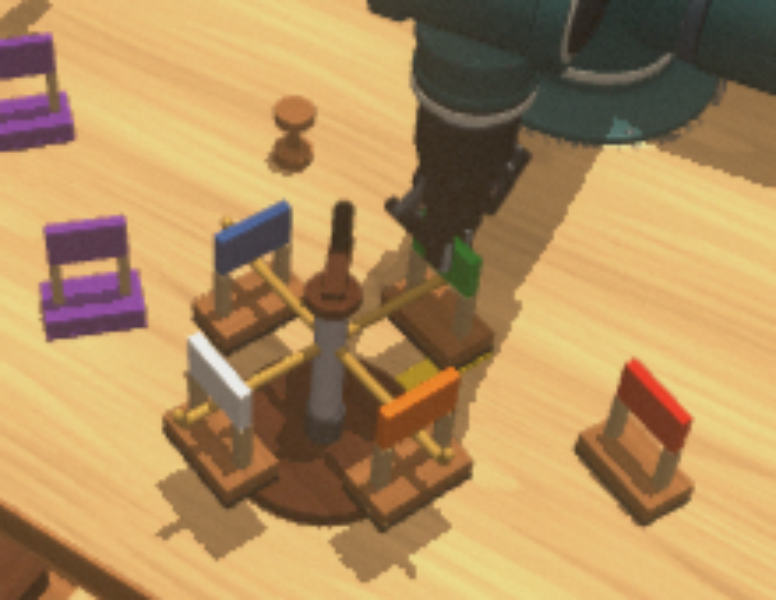

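The hook passes through the window at about (440,285) in the crop, with no side contact. Release gently and lift.

Request:
arm_command(deltas=[[[0,0,0.004,0,0,0,0],[0,0,0.004,0,0,0,0.15],[0,0,0.004,0,0,0,0.3],[0,0,0.004,0,0,0,0.5],[0,0,0.004,0,0,0,0.5],[0,0,0.004,0,0,0,0.5],[0,0,-0.04,0,0,0,0.5],[0,0,-0.1,0,0,0,0.5],[0,0,-0.2,0,0,0,0.5],[0,-0.1,-0.3,0,0,0,0.5],[0,-0.15,-0.3,0,0,0,0.5],[0,-0.15,-0.3,0,0,0,0.5]]])

```text
t: 19.05
position: [0.4017, 0.1078, 0.3221]
ee_rot: [2.567, 1.81, 0.004]
contact_force: [0.0, -0.2, 0.5]
opening: 0.0429
grip_force: 0.0
```

```bash
python3 - <<'E'
from h import *
st()
im,d,P=cloud("scene"); save(cv2.resize(im[120:290,240:460],(776,600)),"s5.png")
hsv=cv2.cvtColor(im,cv2.COLOR_RGB2HSV); m=(cv2.inRange(hsv,(45,120,60),(75,255,255))>0)&(np.hypot(P[...,0]-.474,P[...,1]-.081)<.1)&(d>0)
q=P[m]; w,V=np.linalg.eigh(np.cov(q[:,:2].T)); print("green",len(q),q.mean(0),q[:,2].min(),q[:,2].max(),np.degrees(np.arctan2(V[1,1],V[0,1])))
E
```

```text
t 19.05 p [0.4017 0.1078 0.3221] q [ 0.2  -0.47  1.84  0.    1.78  0.54] F [ 0.  -0.2  0.5] op 0.0429 g 0.0 R [[0.336, 0.942, 0.003], [0.942, -0.336, 0.001], [0.002, 0.002, -1.0]]
green 79 [0.47738285 0.08290461 0.17685111] 0.14327526240334054 0.18527279313305178 68.8695547157106
```

View pics/s5.png

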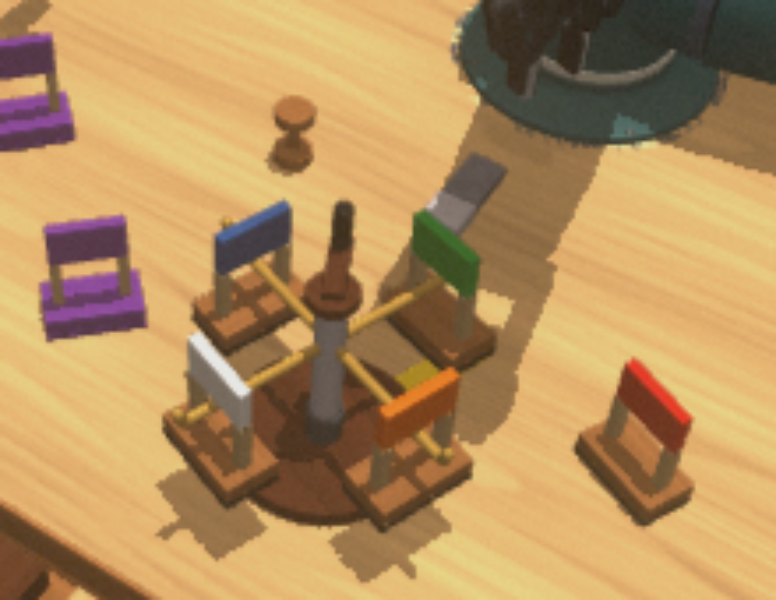

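The green block at (445,255) in the crop hangs free and upright on the hook over the pointer. The arm is clear and the red block hasn't been touched.

```bash
python3 -c "
from plant import manip
print(manip.finish_job())"
```

```text
the job is handed in; nothing more can be done
None
```

The job is handed in at about 19 s, verdict not shown: the last picture has the green block hanging free on the hook over the yellow pointer and the red block untouched; the carousel took two turns because a wrong move of mine dragged it back about 65° before I lifted the block.

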